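# Shift the tube mixer into third

### The job

The gear lever of the tube roller mixer stands somewhere in the left-hand groove of its H-shaped gate. With your fingers closed, push the lever by its knob along the crossbar of the H to the right-hand groove, then forward, away from the robot, until it is fully home at the end of the third slot (far right, marked with three dots). Only push it with the tips or the outside of the fingers, never take it between them; let go at the end, and leave everything else on the bench where it is.

Things in the scene. Friction and masses are not known exactly. Their poses are not given: they have to be found in the camera images.
- gate (a point): Centre of the H-shaped gate, on top of its aluminium plate, 125 mm above the bench, on the white mixer (fixed). Axes: x forward, away from the robot, y left, z up; turned up to 0.3 rad from the world's. Two grooves along x at y = +18 (left) and -18 mm (right), 15 mm wide, x = -32 to 32; one crossbar along y joins them, x = -11 to 11; two rigid islands, 18 mm wide, fill the rest.
- slot3 (a point): Where the lever's axis crosses the gate's top when home in the third slot: far right, gate x = 26, y = -18 mm; three black dots on the deck to the right of it. First slot far left (one dot), second near left (two), fourth near right (four). Axes as the gate's. The deck around, 124 mm high, spans gate x = -90 to 80, y = -120 to 120 mm; the rollers behind it are lower.
- knob (a point): Centre of the black knob of the gear lever; z up along the lever, x forward, y left. Round about z: 33 mm in diameter from 9 mm below to 9 mm above this point; its top is 19 mm above, its foot 23 mm below; then a bare shaft 12 mm thick down through the gate. 197 mm above the bench when upright, about 187 mm when home. About 2 N moves it; no springs or catches: it stays where left.
- pivot (a point): Hidden point, fixed in the mixer, about which the lever tilts: 85 mm straight below the gate's centre, 157 mm from the knob's centre. Axes as the gate's. With a = shift_cross, b = shift_fore, the knob's centre lies from here at x = 157 sin b, y = -157 sin a cos b, z = 157 cos a cos b mm.
- shift_cross (a joint): Sideways tilt of the lever, rad: 0 upright, positive to the right (gate -y). Stops at -0.209 (left groove) and +0.209 (right groove, third and fourth slots); inside a slot it can rattle from 0.209 down to about 0.175.
- shift_fore (a joint): Fore-and-aft tilt of the lever, rad: 0 upright in the crossbar, positive forward (gate +x). Stops at -0.297 and +0.297, the ends of the slots. The lever can pass along the crossbar only while this lies within about -0.055 to +0.055. It starts anywhere in the left groove, from -0.28 to +0.28.
- tube_rack: White rack, 200 x 66 mm and 110 mm high, full of blue-capped tubes, standing on the bench to the left of the mixer; origin under its centre. Leave alone.
- label_roll: Paper label roll lying flat on the bench to the right of the mixer, 76 mm across, 30 mm high; origin under its centre. Leave alone.
- glove_box: Cardboard glove box, 180 x 115 x 70 mm, on the bench to the right of the mixer; origin under its centre. Leave alone.
- gel_bottle: Bottle, 58 mm across, 150 mm high, on the bench to the left of the mixer, behind the rack; origin under its centre. Leave alone.
- vial: Small jar, 32 mm across, 45 mm high, standing loose on the mixer's deck, far right corner, its top 169 mm above the bench; origin under its centre. Leave alone.
- tube_a: Blue-capped tube, 18 mm across, 118 mm long, lying across the mixer between the first two rollers; origin on its axis. Leave alone.
- tube_b: Blue-capped tube, 18 mm across, 118 mm long, lying across the mixer between the last two rollers; origin on its axis. Leave alone.

How it is judged (in metres and radians):
On the way, in this order (a step that is already met when the one before it is completed fails the run):
1. the lever is in the crossbar, on its way across (value of joint shift_cross between -0.12 and 0.12 rad and value of joint shift_fore between -0.13 and 0.13 rad), for 0.02 s.
2. the lever is home in the third slot (value of joint shift_fore above 0.262 rad and value of joint shift_cross above 0.15 rad), for 0.1 s.
At the end, for the whole second after the job is handed in: The lever rests in the third slot (far right): shift_fore above 0.262 rad (the stop is at 0.297, so within about 5 mm of it at the knob) and shift_cross above 0.15 rad, moving slower than 0.03 rad/s. Everything else on the bench lies within 20 mm of where it was (all of step 2 and velocity of joint shift_cross between -0.03 and 0.03 rad/s and velocity of joint shift_fore between -0.03 and 0.03 rad/s and distance of each of tube_rack, label_roll, glove_box, gel_bottle, vial, tube_a, tube_b from where it was at the start of the episode below 0.02 m); the robot touches nothing.
It fails at once if the lever is taken between the fingers (the grasp point comes within about 11 mm of the lever's axis, beside the knob or the shaft) (x of the grasp point in the frame of knob between -0.011 and 0.011 m and y of the grasp point in the frame of knob between -0.011 and 0.011 m and z of the grasp point in the frame of knob between -0.08 and 0.022 m).
It fails at once if a thing on the bench or on the mixer (rack, label roll, glove box, bottle, vial, tubes) is moved by more than 20 mm, tipped or lifted (distance of any of tube_rack, label_roll, glove_box, gel_bottle, vial, tube_a, tube_b from where it was at the start of the episode above 0.02 m or angle between any of tube_rack, label_roll, glove_box, gel_bottle, vial's own z axis and vertical above 0.4 rad).
It also fails if it takes over 48 s, if anything falls off the work surface, if the arm or the gripper's body presses on something with over 40 N, if the wrist force passes 120 N, or if a joint passes its speed limit or range.

### The arm

A 6-joint arm with a two-finger parallel gripper is mounted at the origin on the work surface. World frame = base frame: x ahead of the robot, y to its left, z up, the work surface at z = 0. Lengths are in m, angles in degrees, forces in N, time in s.
With the tool pointing down it reaches from about 0.375 to 0.925 m from the base axis. Payload 5.7 kg.
Tool frame: the origin (TCP) lies at the very end of the fingers, on their centre line; the grasp point (between the pads) lies 19 mm behind it; z points along the fingers, y is the direction in which the jaws open and shut (so a half turn about z gives the same grasp; the last joint's range is limited). The gripper opens to 85 mm and grips with 20 to 120 N. Pads are 22 mm wide; open, the fingers measure 114 mm over their backs; the gripper's body (76 mm by 85 mm) begins 54 mm behind the grasp point. The pads swing forward as they close: fully open they stand 13 mm farther back than shut.
Start: joints at [64.968, 20.558, 86.54, -0, 72.909, -6.595], TCP at [0.19, 0.569, 0.231] pointing down, gripper open.
Joint ranges: [-170.27, 170.27], [-57.76, 135], [12.27, 136.19], [-55.21, 235.2], [11.17, 155.16], [-170.74, 170.74]. Speed limits (degrees/s): [136.94, 136.94, 180, 180, 180, 180].

### API

Orientations are given as a 3x3 rotation matrix whose columns are the frame's x, y, z axes.
In Python, from workcell import status, eyes, manip gives the robot as it stands.
- The arm moves only by the tool servo_tool, never from a script. Its argument "plan" is a list of rows, each a list of 7 numbers: the opening, from 0 (shut) to 1 (fully open), then the shift along the tool's x, y, z in mm, then the turn, a rotation vector about the tool's x, y, z in degrees. In form: [[claw, dx, dy, dz, wx, wy, wz], ...]. A call has 1 to 12 rows; each row shifts and turns the commanded pose from where the row before left it, along the tool's axes as they then stand; what a row does not reach is not made up. A row lasts 1/8 s, in which the tool goes at most 62.5 mm and 10.7 degrees, less where a joint would pass 70% of its speed; a pose out of reach is approached as far as the arm can. A call is refused whole if a number of a shift passes 62.5 or a number of a turn 10.7, either way. A call with a gripper value outside its range is refused whole. The fingers move at their own pace and stop on an object; the grip force is fixed at half the most. Time passes only in rows, so rows that do not move let the fingers close. It gives the time, the measured TCP pose, the force and the opening at its end, in the units of the state.
- status.state(): the state, without advancing time (a new reading comes with each control period).
- eyes.grab_frame(name): name is "scene" or "top"; returns (picture, depth): 400x640x3 uint8, blue, green, red; 400x640 float32, m along the optical axis (not along the pixel's ray), 0 where there is no reading.
- eyes.calibration(name): a dict with "fovy" (degrees; the focal length in pixels is half the picture's height over the tangent of half this angle, whatever the lens; pixels are square), "cx", "cy" (the principal point, pixels), "R" (3x3) and "t" (3): a world point X has camera coordinates R X + t. Camera axes: x right, y down, z forward; pixel columns grow to the right and rows downward; lengths in m; the calibration is good to about 2 mm. A picture is of the moment at which its call begins. calibration takes no time and is no camera call.
- manip.hand_in(): hands the job in, once; it reports no verdict.
The state is a dict: "time": time; "qpos": joint angles; "joint_velocities": joint speeds; "joint_torque": joint torques, N m; "ee_pos": TCP position; "orientation": TCP orientation; "contact_force": force on the tool from outside, world axes, zero at the start; "moment": the same for the moment, N m; "opening": finger opening in m.
Only numpy, scipy, OpenCV 4.12 (cv2) and the standard library are available. Lean on these libraries where they do the work, as an engineer would, in place of code of your own. Each camera call takes 0.05 s, during which the arm holds its last target.

## Working session

There is one attempt and no reset: what is moved stays moved. The work goes in short steps, Python scripts to look and compute and a tool call to move; the robot and the scene stay as the last step left them, time stands still between calls to the robot, and variables do not carry over. Pictures are saved under pics/ and viewed, and the job is handed in when it is done.

Besides the shell and the picture viewer there is one more tool, called by a JSON object that holds its "fn" and its "kwargs". servo_tool: Moves the arm, as the interface text tells. Its arguments: {"type":"object","properties":{"plan":{"type":"array"}},"required":["plan"]}

```bash
mkdir -p pics; ls
python3 - <<'E'
from workcell import status, eyes
import cv2, numpy as np
s=status.state()
for k,v in s.items(): print(k,np.round(v,4).tolist())
for n in("scene","top"):
    p,d=eyes.grab_frame(n); cv2.imwrite(f"pics/{n}0.png",p); np.savez(f"pics/{n}0.npz",p=p,d=d)
    print(n,eyes.calibration(n))
E
```

```text
pics
time 0.0
qpos [64.9678, 20.5998, 86.5998, -0.0002, 72.9103, -6.5941]
joint_velocities [0.0081, 0.0206, -0.1009, -0.0115, 0.0499, 0.0014]
joint_torque [0.002, -52.7624, -27.8624, -0.0, 0.0133, 0.0]
ee_pos [0.1895, 0.5686, 0.2304]
orientation [[-0.9487, 0.3163, -0.0008], [0.3163, 0.9487, -0.0017], [0.0002, -0.0019, -1.0]]
contact_force [0.5464, -0.0733, 1.0479]
moment [0.059, 0.0237, 0.002]
opening 0.0855
scene {'fovy': 44.08287898374427, 'cx': 319.11255063145813, 'cy': 189.87272126268567, 'R': array([[-0.21215337,  0.97719294, -0.00921413],
       [ 0.54152249,  0.10970799, -0.83349718],
       [-0.8134767 , -0.1818189 , -0.55244687]]), 't': array([ 0.14523847, -0.22965597,  1.69476459])}
top {'fovy': 45.4754788100963, 'cx': 320.50757314593795, 'cy': 204.8815219615241, 'R': array([[-0.01179296, -0.99973149, -0.01994684],
       [-0.99517985,  0.0136768 , -0.09710827],
       [ 0.097355  ,  0.0187055 , -0.99507392]]), 't': array([0.01750243, 0.62114616, 1.26815643])}
```

View pics/scene0.png

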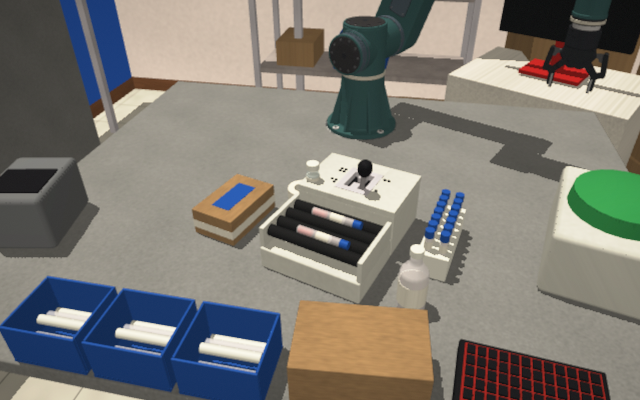

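View pics/top0.png

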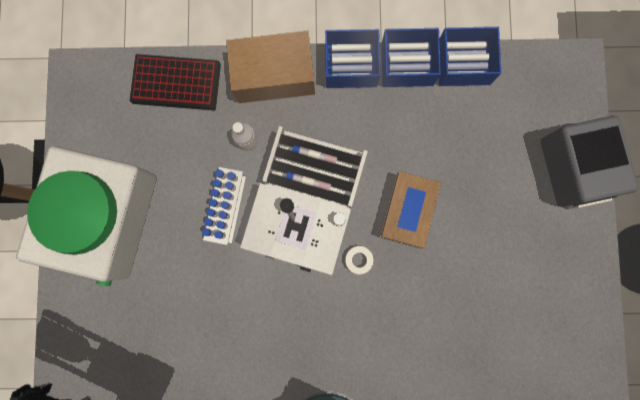

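The scene view faces the robot. In the top view the deck is at about (297,228), the gate at (296,228) and the knob at (287,205), so the lever is forward in the left groove. The vial is at (339,218), the rack at (223,205) and the label roll at (359,260). I'll zoom in next.

Run:
```python
import cv2
p=cv2.imread("pics/top0.png")[170:285,230:390]; cv2.imwrite("pics/topz.png",cv2.resize(p,None,fx=5,fy=5,interpolation=cv2.INTER_CUBIC))
p=cv2.imread("pics/scene0.png")[145:225,290:430]; cv2.imwrite("pics/scz.png",cv2.resize(p,None,fx=5,fy=5,interpolation=cv2.INTER_CUBIC))
```

```text
(no output)
```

View pics/topz.png

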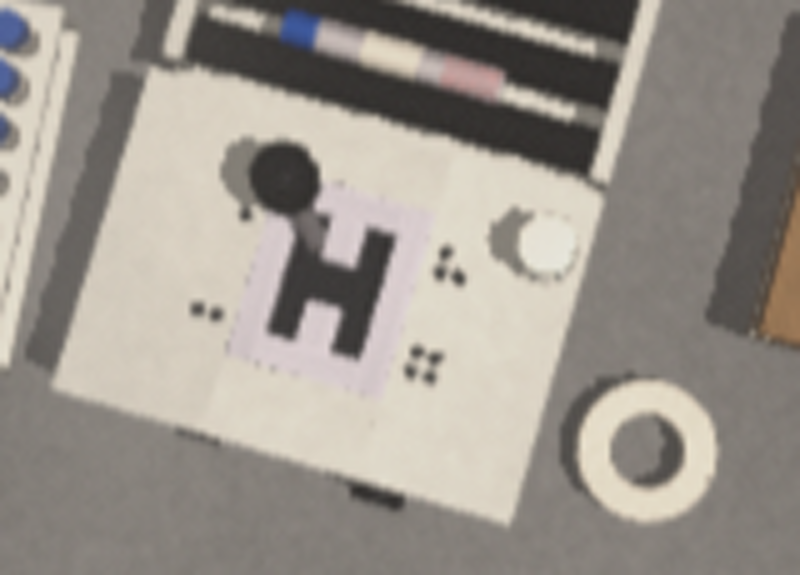

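View pics/scz.png

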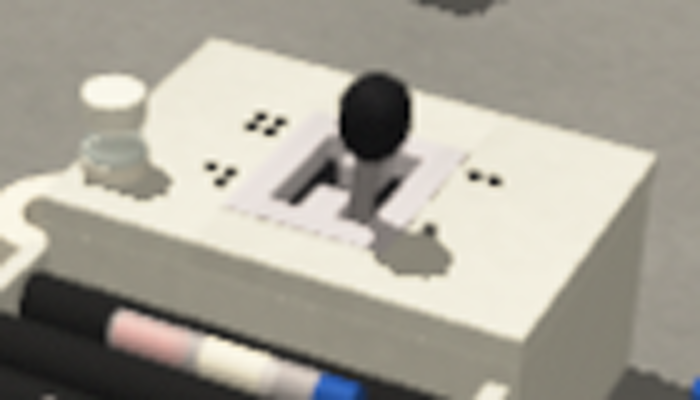

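```bash
cat > h.py <<'E'
import numpy as np, cv2
from workcell import eyes
def cal(n):
    c=eyes.calibration(n); f=200/np.tan(np.radians(c['fovy']/2)); return c,f
def ray(n,uv):
    c,f=cal(n); uv=np.atleast_2d(uv).astype(float)
    d=np.c_[(uv[:,0]-c['cx'])/f,(uv[:,1]-c['cy'])/f,np.ones(len(uv))]
    return -c['R'].T@c['t'], d@c['R'], 
def onz(n,uv,z):
    o,d=ray(n,uv); return o+d*((z-o[2])/d[:,2])[:,None]
def proj(n,X):
    c,f=cal(n); q=np.atleast_2d(X)@c['R'].T+c['t']; return q[:,:2]/q[:,2:]*f+[c['cx'],c['cy']]
def pts(n,d):
    c,f=cal(n); v,u=np.mgrid[:400,:640]; q=np.stack([(u-c['cx'])/f*d,(v-c['cy'])/f*d,d],-1); return (q-c['t'])@c['R']
def tri(uv1,uv2):
    o1,d1=ray("top",uv1);o2,d2=ray("scene",uv2)
    A=np.c_[d1[0],-d2[0]]; s=np.linalg.lstsq(A,o2-o1,rcond=None)[0]
    a=o1+s[0]*d1[0];b=o2+s[1]*d2[0]; return (a+b)/2,np.linalg.norm(a-b)
E
python3 - <<'E'
from h import *
z=np.load("pics/top0.npz"); p,d=z['p'],z['d']; P=pts("top",d)
h=P[...,2]; roi=np.zeros((400,640),bool); roi[175:280,235:360]=1
deck=roi&(h>.112)&(h<.136)
print("deck h",np.median(h[deck]),deck.sum())
hsv=cv2.cvtColor(p,cv2.COLOR_BGR2HSV)
m=(deck|(roi&(h>.136))).astype(np.uint8)
cs=max(cv2.findContours(m,0,cv2.CHAIN_APPROX_NONE)[0],key=cv2.contourArea)
r=cv2.boxPoints(cv2.minAreaRect(cs)); w=onz("top",r,.124); print("deck rect px",r.tolist()); print(w.round(4)); print(np.linalg.norm(np.diff(w,axis=0),axis=1),w.mean(0))
g=p.max(2)
Hm=((g<90)&roi).astype(np.uint8)
n,l,st,ce=cv2.connectedComponentsWithStats(Hm)
for i in range(1,n):
    if st[i,4]>3: print(i,st[i],ce[i])
pm=((hsv[...,1]<35)&((hsv[...,0]>120))&roi&(g>150)).astype(np.uint8)
n,l,st,ce=cv2.connectedComponentsWithStats(pm); print(st[st[:,4]>30],)
# knob
for nme,(r0,r1,c0,c1) in dict(top=(190,225,270,305),scene=(155,185,350,380)).items():
    q=np.load(f"pics/{nme}0.npz"); 
    mm=np.zeros((400,640),np.uint8); mm[r0:r1,c0:c1]=(q['p'][r0:r1,c0:c1].max(2)<60)
    n,l,st,ce=cv2.connectedComponentsWithStats(mm)
    print(nme,[(st[i].tolist(),ce[i].round(1).tolist()) for i in range(1,n) if st[i,4]>5])
    PP=pts(nme,q['d']); i=1+np.argmax(st[1:,4]); k=PP[l==i]; print("knob pts",np.median(k,0),k[:,2].max())
E
```

```text
deck h 0.12455257687068635 5857
deck rect px [[239.7416229248047, 246.86912536621094], [259.31280517578125, 181.03892517089844], [351.04296875, 208.31007385253906], [331.4718017578125, 274.1402587890625]]
[[ 0.509   0.2119  0.124 ]
 [ 0.6752  0.1627  0.124 ]
 [ 0.6024 -0.069   0.124 ]
 [ 0.4387 -0.0174  0.124 ]]
[0.17330283 0.24289426 0.17166818] [0.5563415  0.07204137 0.124     ]
1 [267 175  83  30 722] [308.4833795  188.91135734]
2 [302 175  52  17 336] [333.30357143 181.49404762]
3 [343 175  13   4  31] [350.4516129  175.90322581]
4 [280 199  14  14 151] [286.32450331 205.32450331]
6 [284 216  24  25 282] [296.21985816 227.54255319]
10 [342 246  10  19  39] [345.07692308 254.12820513]
11 [300 267  11   5  27] [304.74074074 268.85185185]
[[     0      0    640    400 255459]
 [   276    208     40     41    538]]
top [([299, 190, 6, 2, 8], [302.0, 190.2]), ([281, 200, 12, 12, 113], [286.4, 205.5])]
knob pts [0.60315207 0.08725562 0.20500888] 1.3225769401130578
scene [([358, 160, 14, 17, 187], [364.5, 168.1]), ([350, 177, 7, 7, 16], [354.2, 179.7]), ([365, 181, 5, 4, 8], [367.0, 182.5])]
knob pts [0.61939843 0.08775583 0.19615099] 0.7461880431203711
```

Run:
```python
from h import *
z=np.load("pics/top0.npz"); p,d=z['p'],z['d']
yaw=-0.298; g=np.array([.5611,.0706]); 
R=np.array([[np.cos(yaw),-np.sin(yaw)],[np.sin(yaw),np.cos(yaw)]])
roi=np.zeros((400,640),np.uint8); roi[207:245,270:320]=1
gr=p.max(2)
v,u=np.nonzero(((gr<110)&(roi>0)))
w=(onz("top",np.c_[u,v],.125)[:,:2]-g)@R*1000
ok=(abs(w[:,0])<45)&(abs(w[:,1])<35)
w=w[ok]; 
# near half / right groove pixels
for s,mk in dict(rightgroove=(w[:,1]<-13)&(w[:,1]>-30),leftnear=(w[:,1]>12)&(w[:,0]<-14),rightnear=(w[:,1]<-5)&(w[:,0]<-14),rightfar=(w[:,1]<-5)&(w[:,0]>14),bar=(abs(w[:,1])<8)).items():
    q=w[mk]; print(s,len(q),q.mean(0).round(1),q.min(0).round(1),q.max(0).round(1))
# plate
hsv=cv2.cvtColor(p,cv2.COLOR_BGR2HSV)
pm=((hsv[...,1]<35)&(hsv[...,0]>120)&(gr>150)&(roi>0)).astype(np.uint8)
v,u=np.nonzero(pm); w=(onz("top",np.c_[u,v],.125)[:,:2]-g)@R*1000
print("plate",np.percentile(w,[2,98],axis=0).round(1))
k,e=tri([286.4,205.5],[364.5,168.1]); print("knob",k,e)
def kn(k):
    q=np.r_[(k[:2]-g)@R,k[2]-.040]; return q*1000,np.linalg.norm(q)*1000,np.arcsin(q[0]/.157),np.arctan2(-q[1],q[2])
print(kn(k))
```

```text
rightgroove 120 [ -2.  -18.9] [-33.5 -24.9] [ 29.2 -13. ]
leftnear 36 [-24.2  17.5] [-34.1  12.3] [-14.2  22.9]
rightnear 42 [-24. -18.] [-33.5 -24.8] [-14.6 -11.3]
rightfar 35 [ 21.6 -17.9] [ 14.  -24.7] [ 29.2 -11.2]
bar 50 [-2.3  0.1] [-11.6  -8. ] [7.4 7.9]
plate [[-45.9 -38.1]
 [ 42.2  36.9]]
knob [0.60578469 0.08741659 0.1868591 ] 0.0018507780348795066
(array([ 37.77773504,  29.19523121, 146.85910072]), np.float64(154.425108888268), np.float64(0.2430071602400479), np.float64(-0.19623910273146464))
```

```bash
cat >> h.py <<'E'
yaw=-0.298; g=np.array([.5597,.0710]); RG=np.array([[np.cos(yaw),-np.sin(yaw)],[np.sin(yaw),np.cos(yaw)]])
def togate(X): X=np.asarray(X,float); return np.r_[(X[:2]-g)@RG,X[2]]*1000
def knobab(k):
    q=togate(k)/1000; q[2]-=.04; return q*1000,np.linalg.norm(q)*1000,'b',np.arcsin(q[0]/.157),'a',np.arctan2(-q[1],q[2])
def tcp():
    from workcell import status
    s=status.state(); O=np.array(s['orientation']); 
    ax=np.degrees(np.arctan2(O[1,0],O[0,0]))
    print("t",round(s['time'],2),"gate tcp",togate(s['ee_pos']).round(1),"want x-axis",round(180+np.degrees(yaw),2),"is",ax.round(2),"F gate",(np.array(s['contact_force'])[:2]@RG).round(1),round(s['contact_force'][2],1),"open",s['opening'],"q",np.round(s['qpos'],1))
E
python3 - <<'E'
from h import *
tcp()
z=np.load("pics/top0.npz"); P=pts("top",z['d'])
a=np.array([.19,.569]);b=np.array([.66,.075]); u=(b-a)/np.linalg.norm(b-a)
q=P.reshape(-1,3); t=(q[:,:2]-a)@u; s=abs((q[:,:2]-a)@[-u[1],u[0]])
for lo in np.arange(.1,.72,.1):
    m=(t>lo)&(t<lo+.1)&(s<.09)&(q[:,2]<.6); print(round(lo,1),m.sum(),q[m,2].max().round(3) if m.any() else None)
print("vial",togate(onz("top",[339,218],.169)[0]), "bottle",togate(onz("top",[238,128],.15)[0]),knobab([0.60578469,0.08741659,0.1868591]))
E
```

```text
t 0.1 gate tcp [-500.   367.   230.5] want x-axis 162.93 is 161.56 F gate [-0.9 -0. ] 0.5 open 0.08547973883351755 q [65.  20.6 86.6  0.  72.9 -6.6]
0.1 2420 0.009
0.2 2402 0.01
0.3 2365 0.01
0.4 2380 0.131
0.5 2412 0.132
0.6 2522 0.212
0.7 2532 0.129
vial [ 46.68920178 -99.08803372 169.        ] bottle [194.70908238 208.10498875 150.        ] (array([ 39.23347814,  29.22391611, 146.8591    ]), np.float64(154.79308231453433), 'b', np.float64(0.2525715706416418), 'a', np.float64(-0.19642699349752782))
```

{"fn": "servo_tool", "kwargs": {"plan": [[0, -20, -12, -20, 0, 0, -0.7], [0, -45, -26, -20, 0, 0, -0.7], [0, -54, -31, -10, 0, 0, 0], [0, -54, -31, 0, 0, 0, 0], [0, -54, -31, 0, 0, 0, 0], [0, -54, -31, 0, 0, 0, 0], [0, -54, -31, 0, 0, 0, 0], [0, -54, -31, 0, 0, 0, 0], [0, -54, -31, 0, 0, 0, 0], [0, -54, -31, 0, 0, 0, 0], [0, -54, -31, 0, 0, 0, 0], [0, -35, -15, 0, 0, 0, 0]]}}

```text
time: 1.6
ee_pos: [0.6529, 0.0768, 0.2805]
orientation: [[-0.955, 0.295, -0.001], [0.295, 0.955, -0.001], [0.0, -0.001, -1.0]]
contact_force: [0.2, 0.3, 0.4]
opening: 0.0002
```

```bash
python3 -c "
from h import *
tcp()"
```

```text
t 1.6 gate tcp [ 87.4  32.9 280.5] want x-axis 162.93 is 162.84 F gate [0.1 0.3] 0.4 open 0.00021948823898636823 q [  0.7  23.3  75.1  -0.   81.6 -72.1]
```

{"fn": "servo_tool", "kwargs": {"plan": [[0, 0, -1, 25, 0, 0, 0], [0, 0, -1, 40, 0, 0, 0], [0, 0, 0, 30, 0, 0, 0], [0, 0, 0, 13, 0, 0, 0], [0, 0, 0, 0, 0, 0, 0]]}}

```text
time: 2.22
ee_pos: [0.6503, 0.0778, 0.1724]
orientation: [[-0.956, 0.293, -0.002], [0.293, 0.956, -0.0], [0.002, -0.001, -1.0]]
contact_force: [0.0, -0.7, 0.7]
opening: -0.0002
```

```bash
python3 -c "
from h import *
tcp()
p,d=eyes.grab_frame('scene'); cv2.imwrite('pics/s1.png',cv2.resize(p[105:235,280:440],None,fx=5,fy=4.5,interpolation=cv2.INTER_CUBIC))"
```

```text
t 2.23 gate tcp [ 84.7  33.1 172.4] want x-axis 162.93 is 162.97 F gate [ 0.3 -0.7] 0.7 open -0.0001699286591576437 q [  0.8  28.1  83.   -0.   69.1 -72.2]
```

View pics/s1.png

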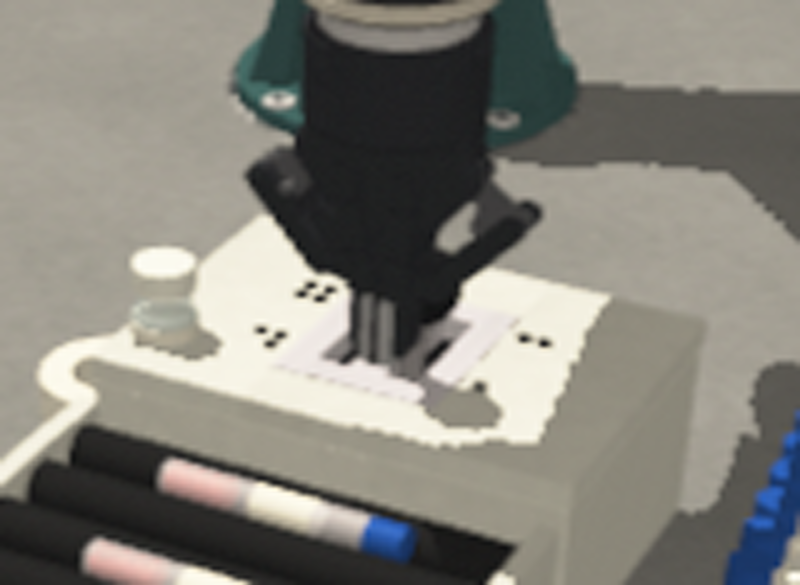

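The picture shows the closed fingers just beyond the knob, at zoomed (375,330), with the knob hidden behind them. The knuckles spread sideways at zoomed (265,170) and (530,210), and the deck is clear. Next I'll pull the knob back along the groove.

{"fn": "servo_tool", "kwargs": {"plan": [[0, 8, -3, 0, 0, 0, 0], [0, 6, 0, 0, 0, 0, 0], [0, 4, 0, 0, 0, 0, 0], [0, 4, 0, 0, 0, 0, 0], [0, 4, 0, 0, 0, 0, 0], [0, 4, 0, 0, 0, 0, 0], [0, 5, 0, 0, 0, 0, 0], [0, 5, 0, 0, 0, 0, 0], [0, 5, 0, 0, 0, 0, 0], [0, 0, 0, 0, 0, 0, 0]]}}

```text
time: 3.52
ee_pos: [0.6059, 0.0882, 0.1729]
orientation: [[-0.956, 0.293, -0.002], [0.293, 0.956, -0.0], [0.002, -0.001, -1.0]]
contact_force: [0.3, -0.3, 0.3]
opening: 0.0
```

```bash
python3 -c "
from h import *
tcp()
for n,(a,b,c,e) in dict(scene=(105,235,280,440),top=(170,285,230,390)).items():
    p,d=eyes.grab_frame(n); cv2.imwrite(f'pics/{n}2.png',cv2.resize(p[a:b,c:e],None,fx=4.5,fy=4.5,interpolation=cv2.INTER_CUBIC))"
```

```text
t 3.52 gate tcp [ 39.1  30.  172.9] want x-axis 162.93 is 162.97 F gate [ 0.4 -0.2] 0.3 open 1.9558749085427888e-05 q [  1.8  24.8  88.7   0.   66.6 -71.2]
```

View pics/scene2.png

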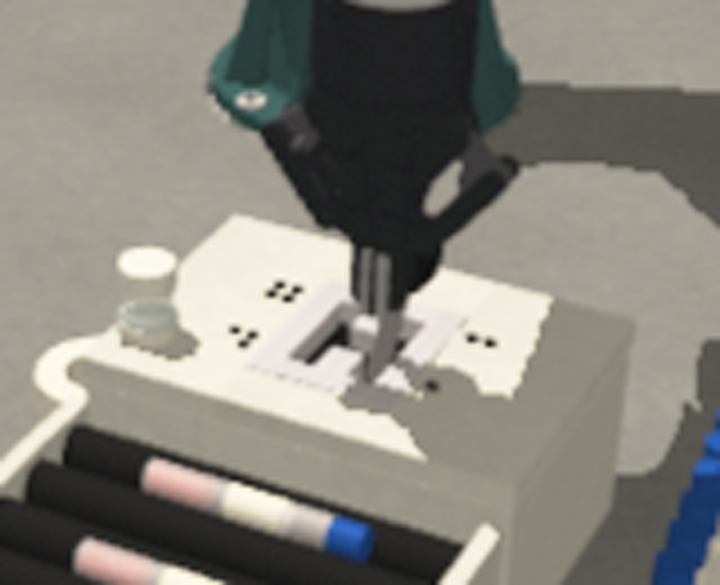

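The fingers are holding the knob on its far side. The knob sits behind them at zoomed (400,260) and the shaft base is at about (380,370). I'll push the last 11 mm and then back off to look.

{"fn": "servo_tool", "kwargs": {"plan": [[0, 4, 0, 0, 0, 0, 0], [0, 4, 0, 0, 0, 0, 0], [0, 3, 0, 0, 0, 0, 0], [0, 0, 0, 0, 0, 0, 0], [0, -15, 0, 0, 0, 0, 0], [0, -25, 0, 0, 0, 0, 0], [0, -40, 0, 0, 0, 0, 0], [0, 0, 0, -60, 0, 0, 0], [0, 0, 60, -20, 0, 0, 0], [0, 0, 60, 0, 0, 0, 0], [0, 0, 0, 0, 0, 0, 0]]}}

```text
time: 5.0
ee_pos: [0.7091, 0.186, 0.2524]
orientation: [[-0.957, 0.289, 0.0], [0.289, 0.957, 0.001], [0.0, 0.001, -1.0]]
contact_force: [1.8, -0.9, -0.1]
opening: 0.0001
```

```bash
cat >> h.py <<'E'
def look(tag):
    tcp(); out={}
    for n,(a,b,c,e) in dict(scene=(105,235,280,440),top=(170,285,230,390)).items():
        p,d=eyes.grab_frame(n); np.savez(f'pics/{n}{tag}.npz',p=p,d=d); out[n]=cv2.resize(p[a:b,c:e],None,fx=3.5,fy=3.5,interpolation=cv2.INTER_CUBIC)
    cv2.imwrite(f'pics/{tag}.png',np.vstack([out['scene'][:300],out['top'][:300]]))
def knob(tag,boxt,boxs):
    r=[]
    for n,(a,b,c,e) in dict(top=boxt,scene=boxs).items():
        p=np.load(f'pics/{n}{tag}.npz')['p']; m=np.zeros((400,640),np.uint8); m[a:b,c:e]=p[a:b,c:e].max(2)<60
        k,l,st,ce=cv2.connectedComponentsWithStats(m); i=1+np.argmax(st[1:,4]); r.append(ce[i]); print(n,st[i],ce[i].round(1))
    k,e=tri(*r); print("knob",k.round(4),"gap",e.round(4),knobab(k))
E
python3 -c "
from h import *
look('b')"
```

```text
t 5.0 gate tcp [109.  153.8 252.4] want x-axis 162.93 is 163.2 F gate [ 2.  -0.3] -0.1 open 0.00010984402593063715 q [  9.3  30.9  66.4   0.1  82.7 -63.9]
```

View pics/b.png

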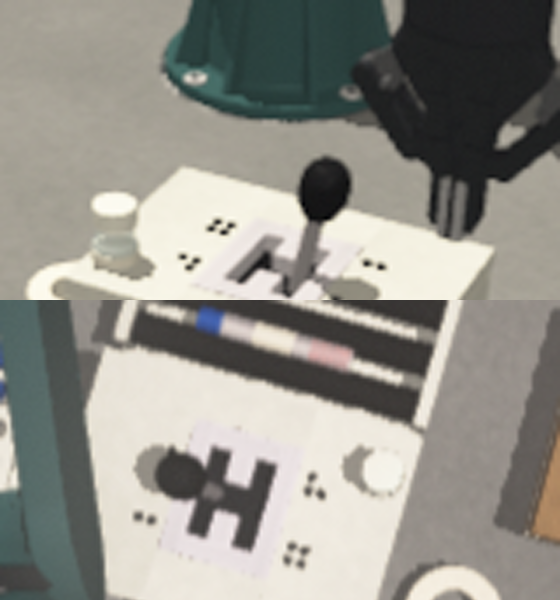

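The knob is now at top pixel (281,220), with the shaft at the left end of the crossbar. In the scene view it is at (373,159).

```bash
python3 -c "
from h import *
knob('b',(208,234,268,296),(145,172,360,388))"
```

```text
top [285 217   4   6   9] [286.4 219.3]
scene [366 150  14  19 193] [372.2 158.7]
knob [0.5714 0.0934 0.1915] gap 0.0109 (array([  4.61636605,  24.83264417, 151.49700027]), np.float64(153.5881250026828), 'b', np.float64(0.029407843977942452), 'a', np.float64(-0.16247027726136268))
```

```bash
sed -i 's/\.max(2)<60/.max(2)<TH/; s/^def knob(/TH=60\ndef knob(/' h.py; python3 -c "
import h
from h import *
p=np.load('pics/topb.npz')['p']; print(p[210:232,270:296].max(2))
for t in (50,70):
  h.TH=t; knob('b',(208,232,270,289),(145,172,360,388))"
```

```text
[[234 234 233 230 230 231 232 233 231 230 234 234 235 232 228 230 233 232
  232 233 233 229 232 233 234 234]
 [233 231 228 201 194 194 200 226 196 183 228 234 233 217 230 233 232 230
  233 232 203 188 216 229 230 230]
 [229 200 191 158 152 153 157 176 125 109 190 227 228 208 228 233 232 232
  233 230 154 117 150 172 184 198]
 [196 159 153 147 146 145 145 136  79  70 119 163 166 165 204 228 230 231
  233 220 121  76  81  90 108 132]
 [159 150 148 148 148 143 128 104  66  62  69  79  81  92 136 174 205 228
  231 189  95  66  67  70  67 103]
 [149 150 148 147 145 127  93  70  60  61  60  60  61  63  72  94 139 204
  228 160  84  69  67  68  66 121]
 [147 149 147 147 140  99  68  61  63  60  63  61  60  61  60  62  80 145
  211 129  74  69  67  68  80 166]
 [148 149 148 146 127  77  64  62  63  64  64  62  63  63  62  59  59  87
  153  94  71  68  68  68  91 193]
 [147 148 148 144 108  68  63  64  62  64  64  63  63  64  62  60  59  63
   89  75  67  67  69  69 109 219]
 [147 147 146 143  94  66  63  64  63  62  63  66  66  65  61  60  59  58
   61  67  70  67  68  70 126 227]
 [148 147 
[... 1166 characters left out ...]
1 162 194 166 158 116]
 [130 222 194 178 211 231 232 232 231 231 230 229 231 230 186  97  69  66
   68  68 101 217 230 222 219 203]]Traceback (most recent call last):
  File "<string>", line 6, in <module>
    h.TH=t; knob('b',(208,232,270,289),(145,172,360,388))
            ~~~~^^^^^^^^^^^^^^^^^^^^^^^^^^^^^^^^^^^^^^^^^
  File "h.py", line 38, in knob
    k,l,st,ce=cv2.connectedComponentsWithStats(m); i=1+np.argmax(st[1:,4]); r.append(ce[i]); print(n,st[i],ce[i].round(1))
                                                       ~~~~~~~~~^^^^^^^^^^
    return _wrapfunc(a, 'argmax', axis=axis, out=out, **kwds)
    return bound(*args, **kwds)
ValueError: attempt to get argmax of an empty sequence
```

```bash
python3 -c "
from h import *
for t in ([281,220.1],[280.7,219.8]):
  k,e=tri(t,[372.2,158.7]); print(k.round(4),e.round(4),knobab(k))
  for z in (.195,):
    print(togate(onz('top',t,z)[0]))
"
```

```text
[0.5706 0.0998 0.1921] 0.0021 (array([  1.94992237,  30.74900183, 152.14654465]), np.float64(155.23490058167886), 'b', np.float64(0.012420207036105163), 'a', np.float64(-0.19941514197469307))
[  1.39941668  31.38110981 195.        ]
[0.5713 0.1002 0.1926] 0.0027 (array([  2.54349577,  31.31563118, 152.62179281]), np.float64(155.82217354541854), 'b', np.float64(0.016201318762049083), 'a', np.float64(-0.2023756805367508))
[  1.88102985  32.27171469 195.        ]
```

b is about 0.01 to 0.016 rad, inside the ±0.055 window, so the lever is lined up with the crossbar. Next I'll turn the tool 90° so the knuckles stay clear of the knob, then come down on its left.

{"fn": "servo_tool", "kwargs": {"plan": [[0, 0, 0, 0, 0, 0, 10], [0, 0, 0, 0, 0, 0, 10], [0, 0, 0, 0, 0, 0, 10], [0, 0, 0, 0, 0, 0, 10], [0, 0, 0, 0, 0, 0, 10], [0, 0, 0, 0, 0, 0, 10], [0, 0, 0, 0, 0, 0, 10], [0, 0, 0, 0, 0, 0, 10], [0, 0, 0, 0, 0, 0, 10.3], [0, -30, -40, 0, 0, 0, 0], [0, -30, -45, 0, 0, 0, 0], [0, -17, -22, 0, 0, 0, 0]]}}

```text
time: 6.6
ee_pos: [0.5795, 0.1378, 0.2525]
orientation: [[0.3, 0.954, -0.003], [0.954, -0.3, -0.001], [-0.002, -0.002, -1.0]]
contact_force: [-0.4, 0.3, 0.3]
opening: 0.0002
```

{"fn": "servo_tool", "kwargs": {"plan": [[0, 0, 0, 0, 0, 0, 0]]}}

```text
time: 6.72
ee_pos: [0.5806, 0.1381, 0.253]
orientation: [[0.3, 0.954, -0.002], [0.954, -0.3, -0.001], [-0.001, -0.001, -1.0]]
contact_force: [0.8, -0.4, 0.1]
opening: 0.0003
```

```bash
python3 -c "
from h import *
tcp()"
```

```text
t 6.72 gate tcp [  0.3  70.3 253. ] want x-axis 162.93 is 72.54 F gate [ 0.9 -0.1] 0.1 open 0.0003459821717020285 q [ 6.8 19.3 85.2 -0.  75.6 24.2]
```

{"fn": "servo_tool", "kwargs": {"plan": [[0, 8, 2, 0, 0, 0, 0], [0, 0, 0, 20, 0, 0, 0], [0, 0, 0, 35, 0, 0, 0], [0, 0, 0, 21, 0, 0, 0], [0, 0, 0, 0, 0, 0, 0], [0, -6, 0, 0, 0, 0, 0], [0, -5, 0, 0, 0, 0, 0], [0, -4, 0, 0, 0, 0, 0], [0, -4, 0, 0, 0, 0, 0], [0, -4, 0, 0, 0, 0, 0], [0, -4, 0, 0, 0, 0, 0], [0, 0, 0, 0, 0, 0, 0]]}}

```text
time: 8.22
ee_pos: [0.5792, 0.1214, 0.1772]
orientation: [[0.298, 0.954, 0.0], [0.954, -0.298, 0.0], [0.0, 0.0, -1.0]]
contact_force: [0.3, 1.4, 0.8]
opening: 0.0002
```

```bash
python3 -c "
from h import *
look('c')"
```

```text
t 8.22 gate tcp [  3.9  53.9 177.2] want x-axis 162.93 is 72.65 F gate [-0.1  1.4] 0.8 open 0.00018987512715354588 q [ 5.2 22.9 91.2  0.  65.9 22.5]
```

View pics/c.png

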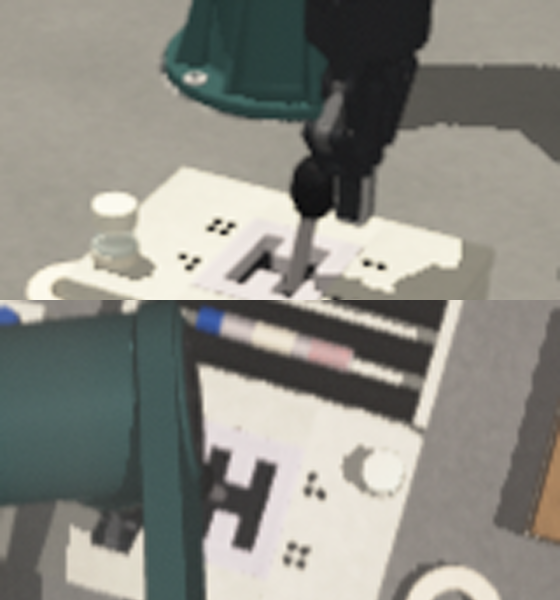

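In the scene view the finger presses the knob from its left, at zoomed (345,195), and the knob has already started right, at (313,188). I'll continue along the crossbar.

{"fn": "servo_tool", "kwargs": {"plan": [[0, -5, 0, 0, 0, 0, 0], [0, -6, 0, 0, 0, 0, 0], [0, -6, 0, 0, 0, 0, 0], [0, -6, 0, 0, 0, 0, 0], [0, -6, 0, 0, 0, 0, 0], [0, -6, 0, 0, 0, 0, 0], [0, -6, 0, 0, 0, 0, 0], [0, -5, 0, 0, 0, 0, 0], [0, -4, 0, 0, 0, 0, 0], [0, -3, 0, 0, 0, 0, 0], [0, 0, 0, 0, 0, 0, 0]]}}

```text
time: 9.7
ee_pos: [0.5631, 0.0707, 0.1768]
orientation: [[0.298, 0.955, -0.0], [0.955, -0.298, -0.0], [-0.0, -0.0, -1.0]]
contact_force: [0.7, 0.7, -0.2]
opening: 0.0003
```

```bash
python3 -c "
from h import *
look('d')"
```

```text
t 9.7 gate tcp [  3.3   0.7 176.8] want x-axis 162.93 is 72.65 F gate [0.5 0.8] -0.2 open 0.0003227996216397935 q [ 0.2 21.1 94.3 -0.  64.7 17.5]
```

View pics/d.png

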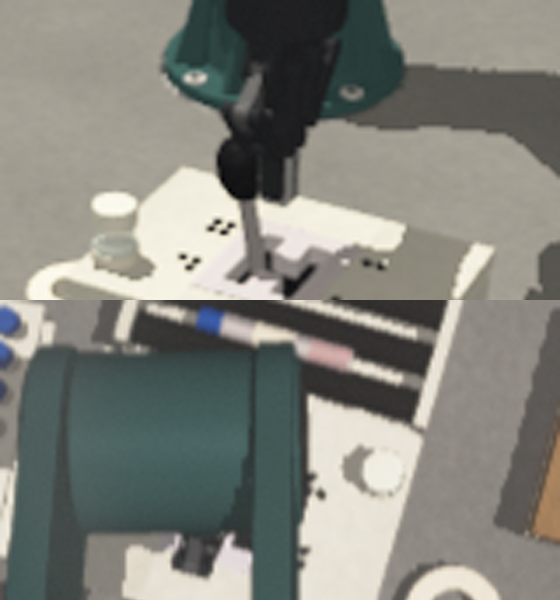

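The lever has crossed: the knob is at scene zoomed (238,168), with the shaft over the right groove. I'll nudge the rest of the way until it meets the stop.

{"fn": "servo_tool", "kwargs": {"plan": [[0, -2, 0, 0, 0, 0, 0], [0, -1, 0, 0, 0, 0, 0], [0, -1, 0, 0, 0, 0, 0], [0, 0, 0, 0, 0, 0, 0]]}}

```text
time: 10.3
ee_pos: [0.5621, 0.0671, 0.177]
orientation: [[0.298, 0.955, -0.0], [0.955, -0.298, -0.0], [-0.0, -0.0, -1.0]]
contact_force: [1.2, 1.2, -1.3]
opening: 0.0001
```

{"fn": "servo_tool", "kwargs": {"plan": [[0, -1, 0, 0, 0, 0, 0], [0, 0, 0, 0, 0, 0, 0]]}}

```text
time: 10.55
ee_pos: [0.5617, 0.0661, 0.177]
orientation: [[0.298, 0.955, -0.0], [0.955, -0.298, -0.0], [-0.0, -0.0, -1.0]]
contact_force: [0.6, 0.8, -1.1]
opening: -0.0
```

```bash
python3 -c "
from h import *
tcp()"
```

```text
t 10.55 gate tcp [  3.4  -4.  177. ] want x-axis 162.93 is 72.66 F gate [0.4 0.9] -1.1 open -4.657115724482955e-05 q [-0.3 20.9 94.5 -0.  64.6 17.1]
```

{"fn": "servo_tool", "kwargs": {"plan": [[0, -1, 0, 0, 0, 0, 0], [0, -1, 0, 0, 0, 0, 0], [0, 0, 0, 0, 0, 0, 0]]}}

```text
time: 10.92
ee_pos: [0.5612, 0.0645, 0.1769]
orientation: [[0.298, 0.955, -0.0], [0.955, -0.298, 0.0], [0.0, -0.0, -1.0]]
contact_force: [0.8, 3.5, -2.6]
opening: -0.0001
```

```bash
python3 -c "
from h import *
tcp()"
```

```text
t 10.93 gate tcp [  3.4  -5.8 176.9] want x-axis 162.93 is 72.65 F gate [-0.2  3.6] -2.6 open -0.00012853835228915234 q [-0.5 20.9 94.6  0.  64.5 16.9]
```

The force rose to 3.6 N, so the lever is at the right-hand stop. I'll retreat, turn back 90° and go to its near side.

{"fn": "servo_tool", "kwargs": {"plan": [[0, 12, 0, 0, 0, 0, 0], [0, 12, 0, -10, 0, 0, 0], [0, 0, 0, -40, 0, 0, 0], [0, 0, 0, -30, 0, 0, -10], [0, 0, 0, 0, 0, 0, -10], [0, 0, 0, 0, 0, 0, -10], [0, 0, 0, 0, 0, 0, -10], [0, 0, 0, 0, 0, 0, -10], [0, 0, 0, 0, 0, 0, -10], [0, 0, 0, 0, 0, 0, -10], [0, 0, 0, 0, 0, 0, -10], [0, 0, 0, 0, 0, 0, -10]]}}

```text
time: 12.42
ee_pos: [0.5688, 0.0878, 0.2579]
orientation: [[-0.956, 0.292, 0.001], [0.292, 0.956, -0.0], [-0.001, -0.0, -1.0]]
contact_force: [0.2, 0.0, 0.7]
opening: 0.0003
```

{"fn": "servo_tool", "kwargs": {"plan": [[0, 30, -15, 0, 0, 0, 0], [0, 30, -20, 0, 0, 0, 0], [0, 5, -10, 0, 0, 0, 0], [0, 0, 0, 0, 0, 0, 0]]}}

```text
time: 12.92
ee_pos: [0.4936, 0.0635, 0.2579]
orientation: [[-0.954, 0.298, 0.002], [0.298, 0.954, -0.0], [-0.002, 0.0, -1.0]]
contact_force: [0.7, 0.6, 0.1]
opening: -0.0001
```

```bash
python3 -c "
from h import *
look('e')"
```

```text
t 12.93 gate tcp [-60.9 -26.6 257.9] want x-axis 162.93 is 162.64 F gate [0.5 0.8] 0.1 open -9.776066973438621e-05 q [ -0.6  10.6  96.8  -0.   72.5 -73.3]
```

View pics/e.png

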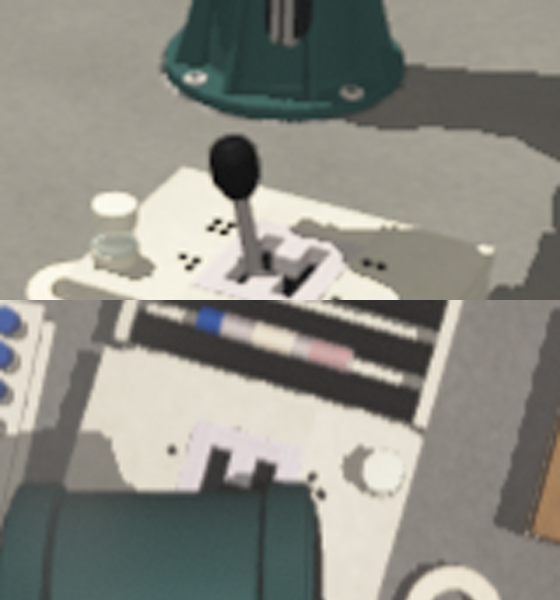

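The lever stands in the right groove, with the knob at scene zoomed (235,165). I'll lower the fingers on its near side and push forward.

{"fn": "servo_tool", "kwargs": {"plan": [[0, 0, -5, 20, 0, 0, 0], [0, 0, 0, 35, 0, 0, 0], [0, 0, 0, 30, 0, 0, 0], [0, 0, 0, 0, 0, 0, 0], [0, -10, 0, 0, 0, 0, 0], [0, -8, 0, 0, 0, 0, 0], [0, -6, 0, 0, 0, 0, 0], [0, -5, 0, 0, 0, 0, 0], [0, -5, 0, 0, 0, 0, 0], [0, -5, 0, 0, 0, 0, 0], [0, -5, 0, 0, 0, 0, 0], [0, 0, 0, 0, 0, 0, 0]]}}

```text
time: 14.52
ee_pos: [0.5336, 0.0456, 0.1719]
orientation: [[-0.955, 0.298, -0.0], [0.298, 0.955, -0.0], [0.0, -0.0, -1.0]]
contact_force: [-1.0, -0.9, 0.5]
opening: -0.0002
```

```bash
python3 -c "
from h import *
look('f')"
```

```text
t 14.53 gate tcp [-17.5 -31.9 171.9] want x-axis 162.93 is 162.66 F gate [-0.7 -1.1] 0.5 open -0.00018538741323203026 q [ -2.5  19.   98.6  -0.   62.5 -75.2]
```

View pics/f.png

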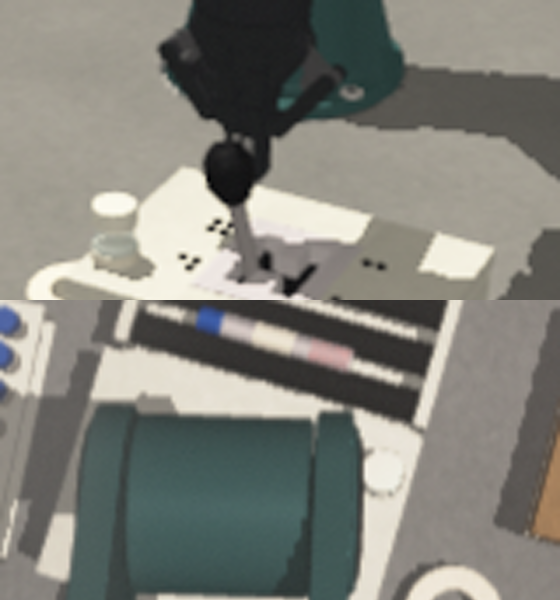

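The finger is directly behind the knob, which has begun to move forward and is now at scene zoomed (228,172). I'll keep pushing toward the stop.

{"fn": "servo_tool", "kwargs": {"plan": [[0, -5, 0, 0, 0, 0, 0], [0, -5, 0, 0, 0, 0, 0], [0, -5, 0, 0, 0, 0, 0], [0, -5, 0, 0, 0, 0, 0], [0, -4, 0, 0, 0, 0, 0], [0, -4, 0, 0, 0, 0, 0], [0, -3, 0, 0, 0, 0, 0], [0, 0, 0, 0, 0, 0, 0]]}}

```text
time: 15.62
ee_pos: [0.5634, 0.0363, 0.172]
orientation: [[-0.955, 0.298, 0.0], [0.298, 0.955, -0.0], [-0.0, -0.0, -1.0]]
contact_force: [0.9, 0.5, -0.7]
opening: -0.0001
```

```bash
python3 -c "
from h import *
tcp()"
```

```text
t 15.62 gate tcp [ 13.7 -32.1 172. ] want x-axis 162.93 is 162.66 F gate [0.7 0.7] -0.7 open -9.456952224010338e-05 q [ -3.3  21.1  95.   -0.   63.8 -76. ]
```

{"fn": "servo_tool", "kwargs": {"plan": [[0, -1, 0, 0, 0, 0, 0], [0, -1, 0, 0, 0, 0, 0], [0, 0, 0, 0, 0, 0, 0]]}}

```text
time: 16.0
ee_pos: [0.5649, 0.0358, 0.172]
orientation: [[-0.955, 0.298, -0.0], [0.298, 0.955, -0.0], [0.0, -0.0, -1.0]]
contact_force: [-0.5, 0.3, -0.5]
opening: -0.0002
```

{"fn": "servo_tool", "kwargs": {"plan": [[0, -1, 0, 0, 0, 0, 0], [0, -1, 0, 0, 0, 0, 0], [0, 0, 0, 0, 0, 0, 0]]}}

```text
time: 16.38
ee_pos: [0.5669, 0.0352, 0.172]
orientation: [[-0.955, 0.298, -0.0], [0.298, 0.955, -0.0], [0.0, -0.0, -1.0]]
contact_force: [-1.5, 0.3, -0.4]
opening: -0.0
```

```bash
python3 -c "
from h import *
tcp()"
```

```text
t 16.38 gate tcp [ 17.3 -32.1 172. ] want x-axis 162.93 is 162.66 F gate [-1.6 -0.2] -0.4 open -1.2272222680355849e-06 q [ -3.4  21.4  94.6  -0.   64.  -76.1]
```

{"fn": "servo_tool", "kwargs": {"plan": [[0, -1, 0, 0, 0, 0, 0], [0, -1, 0, 0, 0, 0, 0], [0, 0, 0, 0, 0, 0, 0]]}}

```text
time: 16.75
ee_pos: [0.5682, 0.0348, 0.1717]
orientation: [[-0.955, 0.298, -0.001], [0.298, 0.955, 0.0], [0.001, -0.0, -1.0]]
contact_force: [-2.6, 1.7, -0.9]
opening: 0.0001
```

{"fn": "servo_tool", "kwargs": {"plan": [[0, -1, 0, 0, 0, 0, 0], [0, 0, 0, 0, 0, 0, 0]]}}

```text
time: 17.0
ee_pos: [0.569, 0.0345, 0.1716]
orientation: [[-0.955, 0.298, -0.002], [0.298, 0.955, 0.0], [0.001, -0.0, -1.0]]
contact_force: [-3.6, 2.1, -2.4]
opening: 0.0002
```

{"fn": "servo_tool", "kwargs": {"plan": [[0, -1, 0, 0, 0, 0, 0], [0, 0, 0, 0, 0, 0, 0]]}}

```text
time: 17.25
ee_pos: [0.5698, 0.0343, 0.1715]
orientation: [[-0.955, 0.298, -0.002], [0.298, 0.955, 0.0], [0.002, -0.0, -1.0]]
contact_force: [-4.6, 2.6, -3.1]
opening: 0.0001
```

```bash
python3 -c "
from h import *
tcp()"
```

```text
t 17.25 gate tcp [ 20.4 -32.1 171.5] want x-axis 162.93 is 162.66 F gate [-5.2  1.2] -3.1 open 0.00011301166650811273 q [ -3.5  21.7  94.1   0.   64.3 -76.2]
```

The force is climbing about 1 N per mm at TCP x = 20 mm, so the lever is at the stop. I'll back off and check.

{"fn": "servo_tool", "kwargs": {"plan": [[0, 8, 0, 0, 0, 0, 0], [0, 25, 0, 0, 0, 0, 0], [0, 35, 0, 0, 0, 0, 0], [0, 0, 0, -50, 0, 0, 0], [0, 0, 40, -40, 0, 0, 0], [0, 0, 60, 0, 0, 0, 0], [0, 0, 60, 0, 0, 0, 0], [0, 0, 60, 0, 0, 0, 0], [0, 0, 60, 0, 0, 0, 0], [0, 0, 40, 0, 0, 0, 0], [0, 0, 0, 0, 0, 0, 0]]}}

```text
time: 18.62
ee_pos: [0.6028, 0.3632, 0.2625]
orientation: [[-0.955, 0.295, 0.004], [0.295, 0.955, 0.002], [-0.004, 0.003, -1.0]]
contact_force: [0.4, -0.2, 0.3]
opening: 0.0003
```

```bash
python3 -c "
from h import *
look('g')"
```

```text
t 18.62 gate tcp [-44.5 292.  262.5] want x-axis 162.93 is 162.83 F gate [ 0.4 -0.1] 0.3 open 0.0003130388585407909 q [ 25.4  27.8  70.2  -0.   81.7 -47.4]
```

View pics/g.png

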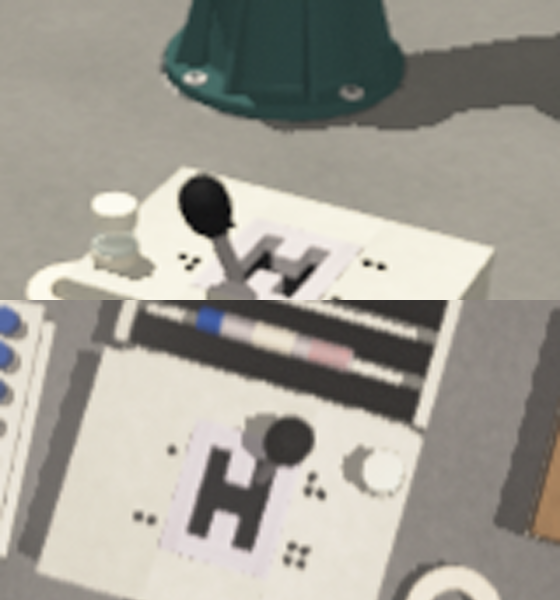

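```bash
python3 -c "
import h
from h import *
h.TH=80
knob('g',(196,222,303,322),(148,172,325,347))
p=np.load('pics/sceneg.npz')['p']; print(p[150:176,328:352].max(2)[::2])
a=np.load('pics/top0.npz')['p'];b=np.load('pics/topg.npz')['p']; 
dd=(cv2.absdiff(a,b).max(2)>40).astype(np.uint8)
n,l,st,ce=cv2.connectedComponentsWithStats(dd); print([s.tolist() for s in st[1:] if s[4]>25])
a=np.load('pics/scene0.npz')['p'];b=np.load('pics/sceneg.npz')['p']; cv2.imwrite('pics/gs.png',b); cv2.imwrite('pics/gt.png',np.load('pics/topg.npz')['p'])
"
```

```text
top [306 204  13  13 139] [311.7 210. ]
scene [331 155  16  17 190] [338.6 163.6]
knob [0.5942 0.0272 0.1846] gap 0.0012 (array([ 45.87124577, -31.7068616 , 144.64921382]), np.float64(155.02545377756346), 'b', np.float64(0.29649876010773174), 'a', np.float64(0.21578548633627703))
[[169 168 169 169 168 169 169 169 169 168 170 170 170 169 168 166 165 165
  165 166 165 164 164 164]
 [167 167 168 182 194 183 176 168 168 169 170 170 169 168 167 166 165 165
  167 169 168 166 165 163]
 [166 179 219 238 242 242 243 230 180 156 139 157 181 179 168 167 166 165
  164 164 166 167 167 166]
 [224 239 242 241 231 170  80  35  38  39  38  36  46  98 159 219 238 232
  225 210 191 173 164 165]
 [242 242 236 190  80  35  38  41  43  43  41  35  31  29  29  63 186 244
  244 243 244 244 243 239]
 [243 243 221  91  30  32  33  35  35  36  35  34  28  26  27  24  61 188
  245 245 245 245 245 245]
 [243 244 218  69  26  27  28  31  30  32  32  31  27  26  24  23  23  94
  203 245 245 245 245 246]
 [243 243 224 115  23  22  24  23  25  23  24  24  23  22  21  22  21  36
  181 245 245 245 246 245]
 [244 244 243 221  92  20  21  22  21  22  21  20  23  22  22  20  20  45
  185 246 246 245 245 245]
 [245 245 244 244 221  93  20  24  22  21  22  23  23  22  22  23  21  38
  140 227 245 246 245 243]
 [246 246 246 246 246 240 191  51  21  21  20  21  21  21  21  19  48 154
  220 232 244 242 239 237]
 [245 246 246 246 246 246 246 240 225 204 141  54  26  43  62  83 110 199
  245 243 240 238 237 237]
 [246 246 245 245 245 246 246 246 246 246 246 241 203 107 112 112 112 150
  220 239 238 238 238 238]]
[[15, 137, 202, 263, 22192], [16, 188, 13, 15, 122], [274, 197, 21, 22, 294], [299, 203, 21, 15, 253], [35, 310, 56, 67, 1745], [83, 335, 17, 15, 101], [74, 378, 43, 22, 513], [282, 378, 32, 18, 332], [9, 383, 62, 17, 590]]
```

View pics/gt.png

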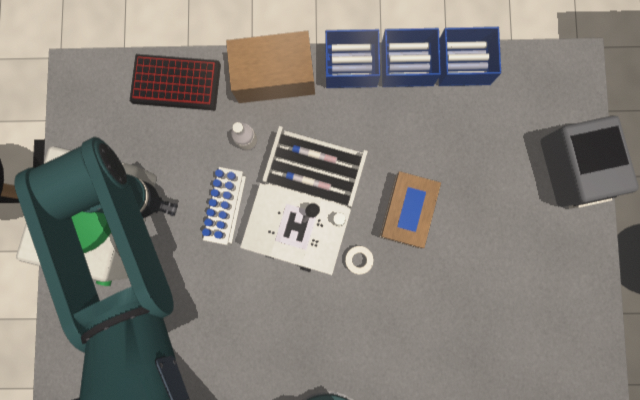

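The knob measures gate (45.9, -31.7) mm, giving b = 0.296 and a = 0.216, which is home in slot 3. Outside the arm and the knob, the top picture is unchanged from the start. The arm is near the green-topped box at (95,215), so I'll move it away before handing in.

{"fn": "servo_tool", "kwargs": {"plan": [[0, 0, -30, -20, 0, 0, 0], [0, 0, -40, -20, 0, 0, 0], [0, 0, -30, 0, 0, 0, 0], [0, 0, 0, 0, 0, 0, 0], [0, 0, 0, 0, 0, 0, 0]]}}

```text
time: 19.35
ee_pos: [0.5716, 0.2638, 0.3024]
orientation: [[-0.954, 0.299, 0.001], [0.299, 0.954, 0.0], [-0.001, 0.001, -1.0]]
contact_force: [0.4, 1.5, 0.8]
opening: 0.0003
```

```bash
python3 -c "
import h
from h import *
look('i'); h.TH=80
knob('i',(196,222,303,322),(148,172,325,347))
cv2.imwrite('pics/is.png',np.load('pics/scenei.npz')['p'])
from workcell import status; print(np.round(status.state()['joint_velocities'],2))"
```

```text
t 19.35 gate tcp [-45.3 187.8 302.4] want x-axis 162.93 is 162.58 F gate [-0.   1.6] 0.8 open 0.0003294120188476466 q [ 18.5  20.   77.2   0.   82.7 -54.1]
top [306 204  13  13 137] [311.8 210.1]
scene [331 155  16  17 191] [338.5 163.6]
knob [0.5941 0.0271 0.1846] gap 0.0011 (array([ 45.75402504, -31.87552191, 144.61667628]), np.float64(154.99504108651496), 'b', np.float64(0.2957181589102423), 'a', np.float64(0.2169450382484515))
[ 0.49  0.47 -0.15  0.    0.16 -0.02]
```

View pics/is.png

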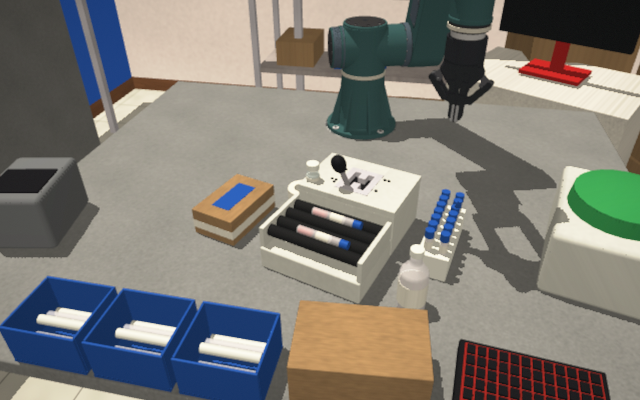

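The knob at (338,163) stands home by the three dots. The arm is clear at (460,70), and the rack, bottle, vial, tubes, box and roll are where they started.

```bash
python3 -c "
from workcell import manip
print(manip.hand_in())"
```

```text
the job is handed in; nothing more can be done
None
```

The lever is home in the third slot, and I handed the job in about 19 s into the 48 s allowed. With the fingers closed, I pulled the knob back from the far left to the crossbar. I then pushed it right until it met the stop (about 3.6 N), and forward until it met the end stop (about 5 N). After that I let go and moved the arm clear.

- **Lever position:** measured from the two cameras after release, shift_fore was 0.296 rad and shift_cross 0.217 rad. Two looks about 0.7 s apart agreed to about 0.001 rad, so the lever stayed where it was left.
- **Other things on the bench:** a start-to-end comparison of the top pictures showed changes only from the arm, its shadow and the lever. The rack, label roll, glove box, bottle, vial and tubes look unmoved.
- **Small disagreements:**
  - The gate centre from the deck outline differed by about 2 mm from that of the H and its plate, so I used a value in between.
  - The knob measured about 155 mm from the pivot instead of 157 mm.
  - The measured shift_cross is slightly past its 0.209 stop.
  - All of these are within the cameras' 2 mm or so.
- **One check that failed:** my first automatic knob measurement after pulling it back was wrong, because its colour threshold missed the knob in the top view. I read the position from the pixel values instead before moving on.

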